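# Hold the guarded vacuum lever of a leak tester

### The job

Start a leak test: press the loose blue lid straight down onto the green vacuum pot until it sits level and fully home on the rim, then flip the red safety catch on the grey console all the way over, and only then pull the spring-loaded lever by its yellow crossbar towards the console's gauge side, fully to its stop. The lever springs back if let go: finish while still holding the crossbar with the fingers, the lever at its stop, and do not knock or shift the spring, casting, tin and brass cap that stand nearby.

Things in the scene. Friction and masses are not known exactly. Their poses are not given: they have to be found in the camera images.
- pot: green round vacuum pot bolted to the bench, 112 mm across (aluminium rim 124 mm, mouth 90 mm), rim top 110 mm above its origin; origin at the centre of its underside, z up. Three black pins of 10 mm stand up to 12 mm out of the rim, 54 mm from the centre, and hold the lid off it unevenly; each slides down stiffly (about 3 N each, 9 N for all) and stays down, so that a push of about 12 to 25 N on the middle of the lid seats it. It may stand to the left or right of the console
- lid: loose round blue lid, 132 mm across, flange 10 mm thick, with an 82 mm plug hanging 20 mm into the pot's mouth and in its middle a black mushroom knob 44 mm across whose flat top is 36 mm above the origin; mass about 0.25 kg. Origin at the centre of the flange's underside: fully home it lies 110 mm above the pot's origin (flange on the rim), at the start 6 to 12 mm higher and tilted; its z axis points up out of the knob
- console: grey control box fixed to the bench, 170 x 170 mm, top 70 mm above its origin, with a white round gauge on its front (-x) face; origin at the centre of its underside, x towards its back, y to its left seen from the gauge side looking to the back, z up. The lever's hinge runs along y through (0, -30, 40) mm; the catch's hinge runs along x through (0, 45, 86) mm, in this frame; the two steel ears that carry the catch's hinge reach 95 mm up
- lever (a joint): angle of the lever, rad: 0 = released, leaning 0.35 rad to the console's back (+x); grows as it is pulled to the front (-x); hard stop at 0.85 (leaning 0.5 rad to the front). A spring always pulls it back to 0: about 2 N at the crossbar at 0, about 7 N at the stop. While the catch is closed its bar blocks the lever after about 0.2 rad
- lever_bar: yellow round crossbar at the top of the lever, 18 mm thick, 70 mm long along the console's y; origin at its middle, 140 mm from the lever's hinge (172 mm above the bench when released); turns with the lever; below it is a steel shaft of 12 mm at its middle. It can be pinched from above with the fingers on its front and back
- catch (a joint): angle of the red safety catch, rad: 0 = closed, its 80 mm bar lies level across the front of the lever; grows to the stop at 1.3 = open, bar raised; stays where it is left (stiff hinge, about 1 N at the tab)
- catch_tab (a point): middle of the top end of the catch's red thumb tab, a flat plate 24 mm wide (console's x), 6 mm thick, 55 mm long from the catch's hinge, 35 mm in front (-x) of the console's middle. Closed, it leans 0.55 rad from upright towards the lever (console's -y); pushing it sideways to the console's +y and down, away from the lever, opens the catch; open, it leans 0.75 rad to +y
- spring: upright steel coil spring, 37 mm across, 60 mm tall, standing between pot and console; leave alone; origin at the centre of its underside
- casting: dark cast valve body with two flanges, 90 mm across, 100 mm tall, to the right; leave alone
- tin: white tin with a yellow band, 64 mm across, 70 mm tall, to the left; leave alone
- cap: brass cap, 36 mm across, 30 mm tall, standing about 100 mm behind the pot's centre; leave alone
Not all that is in view belongs to the job. What is shaped like the lid but pink is not meant.

How it is judged:
By the outcome, as a careful person would: the job done as asked, in the order asked, and still so for the second after the job is handed in, while the arm keeps its last pose, push and grip.
It also fails if it takes over 59 s, if anything falls off the work surface, if the arm or the gripper's body presses on something with over 40 N, if the wrist force passes 120 N, or if a joint passes its speed limit or range.

### The arm

A 6-joint arm with a two-finger parallel gripper is mounted at the origin on the work surface. World frame = base frame: x ahead of the robot, y to its left, z up, the work surface at z = 0. Lengths are in m, angles in rad, forces in N, time in s.
With the tool pointing down it reaches from about 0.375 to 0.9 m from the base axis. Payload 3.1 kg.
Tool frame: the origin (TCP) lies where the fingers leave the gripper's body, on its centre line; the fingertips stand 73 mm ahead of it and the grasp point (between the pads) lies 54 mm ahead of it; z points along the fingers, y is the line along which they close (so a half turn about z gives the same grasp; the last joint's range is limited). The gripper opens to 85 mm and grips with 20 to 120 N. Pads are 22 mm wide; open, the fingers measure 114 mm over their backs; the gripper's body (76 mm by 85 mm) begins 54 mm behind the grasp point. The pads swing forward as they close: fully open they stand 13 mm farther back than shut.
Start: joints at [1.034, 0.527, 1.433, -0, 1.181, -0.178], TCP at [0.219, 0.585, 0.304] pointing down, gripper open.
Joint ranges: [-3.08, 3.08], [-0.75, 2.2], [0.22, 2.44], [-1.43, 4.57], [0, 2.65], [-2.85, 2.85]. Speed limits (rad/s): [2.79, 2.79, 3.14, 3.14, 3.14, 3.14].

### API

Orientations are given as a unit quaternion [x, y, z, w].
In Python, from station import manip gives the robot as it stands.
- The arm moves only by the shell command python3 -m crank 'ROWS' [FORCE]. ROWS is JSON, a list of rows, each an object with "dp": the shift along the tool's x, y, z normalised to -1 to 1, where 1 is 50 cm, a list of three; "delta_rot": the turn, a rotation vector about the tool's x, y, z normalised to -1 to 1, where 1 is 2 pi rad, a list of three; "fingers": the opening, from -1 (shut) to 1 (fully open). A call has 1 to 12 rows; each row shifts and turns the commanded pose from where the row before left it, along the tool's axes as they then stand; what a row does not reach is not made up. A row lasts 1/12 s, in which the tool goes at most 41.7 mm and 7.16 degrees, less where a joint would pass 70% of its speed; a pose out of reach is approached as far as the arm can. A call with a number of a shift or a turn outside -1 to 1 is refused whole. A call with a gripper value outside its range is refused whole. The fingers move at their own pace and stop on an object; FORCE is the grip in N (left out, the last holds). Time passes only in rows, so rows that do not move let the fingers close. It gives the time, the measured TCP pose, the force, the opening and the grip force at its end, in the units of the state.
- manip.sense(): the state, without advancing time (a new reading comes with each control period).
- manip.snapshot(name): name is "scene" or "side" or "wrist"; returns (picture, depth): 420x560x3 uint8, red, green, blue; 420x560 float32, m along the optical axis (not along the pixel's ray), 0 where there is no reading.
- manip.camera_model(name): a dict with "fx", "fy", "cx", "cy" (pixels), "origin" and "attitude" of the camera in the world. Camera axes: x right, y up, looking along -z (the intrinsics and any distortion apply to the point x, -y, -z); pixel columns grow to the right and rows downward; lengths in m; the calibration is good to about 2 mm. The wrist camera is an equidistant fisheye: a pixel r from the principal point sees the ray r / f radians off the axis. A picture is of the moment at which its call begins: read the wrist's pose just before it. camera_model takes no time and is no camera call; for the wrist camera it gives the pose at the moment of the call.
- manip.sign_off(): hands the job in; it is judged then, once.
The state is a dict: "t": time; "q": joint angles; "qd": joint speeds; "tau": joint torques, N m; "tcp_pos": TCP position; "tool_rot": TCP orientation; "force": force on the tool from outside, world axes, zero at the start; "ft_torque": the same for the moment, N m; "finger_gap": opening from 0.0 (shut) to 1.0 (fully open); "gripper_force": force on a finger pad.
Only numpy, scipy, OpenCV 4.12 (cv2) and the standard library are available. Lean on these libraries where they do the work, as an engineer would, in place of code of your own. Each camera call takes 0.05 s, during which the arm holds its last target. There are 200 camera calls.

## Working session

There is one attempt and no reset: what is moved stays moved. The work goes in short steps, Python scripts to look and compute and a shell command to move; the robot and the scene stay as the last step left them, time stands still between calls to the robot, and variables do not carry over. Pictures are saved under pics/ and viewed, at most 10 in all, crops included, and the job is handed in when it is done.

```bash
mkdir -p pics; ls; cat > h.py <<'E'
import numpy as np, cv2
from scipy.spatial.transform import Rotation as R
from station import manip
def snap(n,f=None):
    m=manip.camera_model(n); p,d=manip.snapshot(n)
    if f: cv2.imwrite('pics/'+f,p[:,:,::-1])
    return p,d,m
def rot(m):
    a=np.array(m['attitude'],float)
    return a if a.shape==(3,3) else R.from_quat(a).as_matrix()
def ray(m,u,v,fish=False):
    x=(u-m['cx'])/m['fx'];y=(v-m['cy'])/m['fy']
    if fish:
        r=np.hypot(x,y);s=np.sin(r)/max(r,1e-9);d=np.array([x*s,-y*s,-np.cos(r)])
    else: d=np.array([x,-y,-1.])
    return np.array(m['origin'],float),rot(m)@d
def onz(m,u,v,z,fish=False):
    o,d=ray(m,u,v,fish);return o+d*(z-o[2])/d[2]
def cloud(d,m):
    v,u=np.indices(d.shape);P=np.stack([(u-m['cx'])/m['fx']*d,-(v-m['cy'])/m['fy']*d,-d],-1)
    return P@rot(m).T+np.array(m['origin'],float)
E
python3 - <<'E'
from h import *
for n in ('scene','side'):
    p,d,m=snap(n,n+'.png');print(n,m)
    np.savez('/tmp/'+n,p=p,d=d)
print(manip.sense())
a=cv2.imread('pics/scene.png');b=cv2.imread('pics/side.png')
E
```

```text
pics
scene {'fx': 505.1625392777445, 'fy': 505.1625392777445, 'cx': 270.1552229404752, 'cy': 205.6625370425923, 'origin': array([ 1.18232256, -0.47709033,  1.08477798]), 'attitude': array([0.29900969, 0.15545061, 0.41405235, 0.8455702 ])}
side {'fx': 414.99531529327703, 'fy': 414.99531529327703, 'cx': 276.7995212524925, 'cy': 207.9619491584864, 'origin': array([0.44111612, 0.74910606, 0.98315774]), 'attitude': array([-0.02062134,  0.35558344,  0.93113575, -0.07823933])}
{'t': 0.1, 'q': array([ 1.03448290e+00,  5.28385998e-01,  1.43378481e+00,  1.12282107e-05,
        1.18138103e+00, -1.78508553e-01]), 'qd': array([ 0.00125218, -0.00162243, -0.00436204,  0.00165517, -0.00189456,
       -0.00031384]), 'tau': array([-6.02190030e-04, -4.43307388e+01, -1.78585374e+01, -2.85242686e-04,
        3.85366991e-03, -4.04900604e-06]), 'tcp_pos': array([0.21860088, 0.58498731, 0.30302008]), 'tool_rot': array([ 1.77951653e-01,  9.84038744e-01, -9.15874233e-04, -3.47575056e-04]), 'force': array([-0.8416498 ,  0.22648911,  0.24139572]), 'ft_torque': array([-0.00573997,  0.00572079, -0.00476175]), 'gripper_force': 0.0, 'finger_gap': 0.9984355199387818}
```

View pics/scene.png

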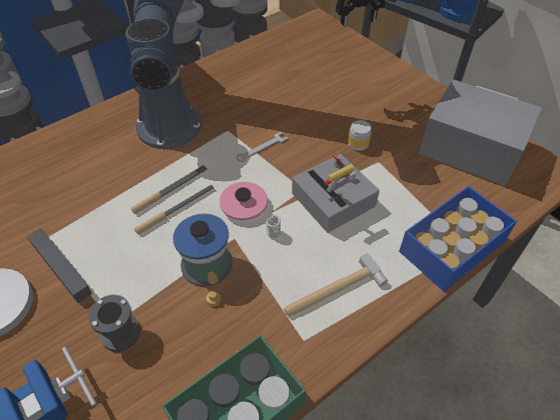

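View pics/side.png

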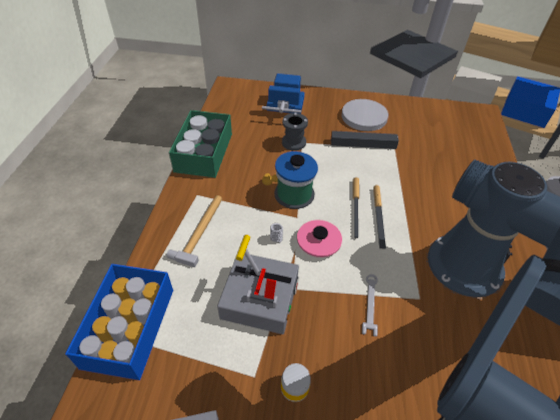

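The scene view shows the lid at (201,235), the console at (335,192), the yellow bar at (341,173) and the red catch at (338,162). In the side view these are the lid at (297,167), the bar at (243,247), the red catch at (264,287) and the spring at (277,232).

```bash
python3 - <<'E'
from h import *
for n,boxes in (('scene',{'lid':(170,210,232,262),'bar':(320,150,360,190),'red':(325,148,365,195),'con':(290,155,380,232)}),('side',{'lid':(270,145,325,190),'bar':(230,230,256,262),'red':(245,262,285,305),'con':(215,245,305,332)})):
    z=np.load('/tmp/'+n+'.npz');p,d=z['p'],z['d'];m=manip.camera_model(n)
    C=cloud(d,m);hsv=cv2.cvtColor(p,cv2.COLOR_RGB2HSV);H,S,V=cv2.split(hsv)
    print(n)
    def show(k,mask,top=None):
        x0,y0,x1,y1=boxes[k];b=np.zeros(d.shape,bool);b[y0:y1,x0:x1]=1
        P=C[mask&b&(d>0)];v,u=np.nonzero(mask&b)
        print(k,len(P),'px',u.mean().round(1),v.mean().round(1),'med',np.median(P,0).round(4),'lo',np.percentile(P,3,0).round(3),'hi',np.percentile(P,97,0).round(3));return P
    P=show('lid',(H>100)&(H<125)&(S>120)&(C[...,2]>.10))
    A=np.c_[P[:,:2],np.ones(len(P))];T=P[P[:,2]>np.median(P[:,2])-.008];A=np.c_[T[:,:2],np.ones(len(T))];print(' plane',np.linalg.lstsq(A,T[:,2],rcond=None)[0].round(3), cv2.minEnclosingCircle(T[:,:2].astype(np.float32)))
    show('lid',(V<70)&(C[...,2]>.135))
    P=show('bar',(H>20)&(H<35)&(S>120)&(C[...,2]>.1))
    c=P.mean(0);print(' bar axis',np.linalg.svd(P-c)[2][0].round(3))
    show('red',((H<8)|(H>172))&(S>130)&(C[...,2]>.07))
    P=show('con',(abs(C[...,2]-.07)<.006))
    print(' rect',cv2.minAreaRect(P[:,:2].astype(np.float32)))
E
```

```text
scene
lid 1299 px 200.0 236.7 med [ 0.5241 -0.2045  0.127 ] lo [ 0.463 -0.25   0.122] hi [ 0.575 -0.137  0.132]
 plane [ 0.052 -0.003  0.099] ((0.5186147689819336, -0.19302904605865479), 0.06505593657493591)
lid 239 px 199.0 228.9 med [ 0.5201 -0.1933  0.1524] lo [ 0.499 -0.211  0.145] hi [ 0.537 -0.176  0.156]
bar 171 px 340.5 172.6 med [0.6059 0.165  0.1764] lo [0.596 0.137 0.167] hi [0.612 0.199 0.181]
 bar axis [0.1   0.994 0.037]
red 60 px 334.5 168.5 med [0.5372 0.2253 0.0971] lo [0.516 0.171 0.083] hi [0.563 0.244 0.134]
con 2522 px 334.5 186.8 med [0.5747 0.1889 0.0689] lo [0.478 0.122 0.065] hi [0.639 0.282 0.073]
 rect ((0.5580438375473022, 0.2036190927028656), (0.1725856065750122, 0.17370949685573578), 85.00294494628906)
side
lid 871 px 296.0 167.4 med [ 0.5173 -0.1752  0.1283] lo [ 0.462 -0.243  0.122] hi [ 0.574 -0.128  0.134]
 plane [ 0.053 -0.021  0.098] ((0.5195622444152832, -0.1875230371952057), 0.06602577865123749)
lid 125 px 296.7 160.1 med [ 0.5175 -0.1832  0.1537] lo [ 0.5   -0.204  0.145] hi [ 0.536 -0.168  0.156]
bar 167 px 242.7 247.5 med [0.6023 0.1774 0.1794] lo [0.595 0.142 0.169] hi [0.611 0.207 0.183]
 bar axis [-0.103 -0.994  0.034]
red 307 px 265.7 285.5 med [0.5334 0.2346 0.0991] lo [0.516 0.177 0.074] hi [0.562 0.252 0.135]
con 3302 px 258.7 287.6 med [0.5582 0.2162 0.071 ] lo [0.478 0.13  0.067] hi [0.64  0.289 0.074]
 rect ((0.5581457614898682, 0.20579533278942108), (0.17096076905727386, 0.17266318202018738), 85.50146484375)
```

```bash
cat >> h.py <<'E'
YAW=np.radians(-5.0);XC=np.array([np.cos(YAW),np.sin(YAW),0]);YC=np.array([-np.sin(YAW),np.cos(YAW),0]);O=np.array([.558,.205,0])
RT=np.stack([YC,XC,[0,0,-1.]],1)
def loc(x,y,z): return O+XC*x+YC*y+np.array([0,0,z])
def go(*targets):
    s=manip.sense();r=R.from_quat(s['tool_rot']);p=s['tcp_pos']
    print('t',round(s['t'],2),'tcp',p.round(4),'F',s['force'].round(1),'gap',round(s['finger_gap'],3),'grip',round(s['gripper_force'],1))
    print('drot',((r.inv()*R.from_matrix(RT)).as_rotvec()/(2*np.pi)).round(4),'q',s['q'].round(2))
    for t in targets:
        print('  dp',(RT.T@(t-p)/.5).round(4)); p=t
E
python3 -m crank '[{"dp":[0,0,0],"delta_rot":[0,0,0.0188],"fingers":-1},{"dp":[0,0,0],"delta_rot":[0,0,0.0188],"fingers":-1},{"dp":[0,0,0],"delta_rot":[0,0,0.0188],"fingers":-1},{"dp":[0,0,0],"delta_rot":[0,0,0.0188],"fingers":-1},{"dp":[0,0,0],"delta_rot":[0,0,0.0188],"fingers":-1},{"dp":[0,0,0],"delta_rot":[0,0,0.0188],"fingers":-1},{"dp":[0,0,0],"delta_rot":[0,0,0.0188],"fingers":-1},{"dp":[0,0,0],"delta_rot":[0,0,0.0188],"fingers":-1},{"dp":[0,0,0],"delta_rot":[0,0,0.0188],"fingers":-1},{"dp":[0,0,0],"delta_rot":[0,0,0.0188],"fingers":-1},{"dp":[0,0,0],"delta_rot":[0,0,0.0188],"fingers":-1},{"dp":[0,0,0],"delta_rot":[0,0,0],"fingers":-1}]' 60
python3 -c "
from h import *
go(np.array([.519,-.190,.30]))"
```

```text
t: 1.1
tcp_pos: [0.2187, 0.5851, 0.3033]
tool_rot: [0.738, 0.675, -0.001, 0.0]
force: [0.5, -0.3, 0.4]
finger_gap: -0.004
gripper_force: 0.0
t 1.1 tcp [0.2187 0.5851 0.3033] F [ 0.5 -0.3  0.4] gap -0.004 grip 0.0
drot [-0.0001  0.0002 -0.0002] q [1.03 0.53 1.43 0.   1.18 1.12]
  dp [-1.492   0.7335  0.0067]
```

```bash
python3 -m crank '[{"dp":[-0.062,0.0306,0],"delta_rot":[0,0,0],"fingers":-1},{"dp":[-0.062,0.0306,0],"delta_rot":[0,0,0],"fingers":-1},{"dp":[-0.062,0.0306,0],"delta_rot":[0,0,0],"fingers":-1},{"dp":[-0.062,0.0306,0],"delta_rot":[0,0,0],"fingers":-1},{"dp":[-0.062,0.0306,0],"delta_rot":[0,0,0],"fingers":-1},{"dp":[-0.062,0.0306,0],"delta_rot":[0,0,0],"fingers":-1},{"dp":[-0.062,0.0306,0],"delta_rot":[0,0,0],"fingers":-1},{"dp":[-0.062,0.0306,0],"delta_rot":[0,0,0],"fingers":-1},{"dp":[-0.062,0.0306,0],"delta_rot":[0,0,0],"fingers":-1},{"dp":[-0.062,0.0306,0],"delta_rot":[0,0,0],"fingers":-1},{"dp":[-0.062,0.0306,0],"delta_rot":[0,0,0],"fingers":-1},{"dp":[-0.062,0.0306,0],"delta_rot":[0,0,0],"fingers":-1}]' | head -3
python3 -m crank '[{"dp":[-0.062,0.0306,0],"delta_rot":[0,0,0],"fingers":-1},{"dp":[-0.062,0.0306,0],"delta_rot":[0,0,0],"fingers":-1},{"dp":[-0.062,0.0306,0],"delta_rot":[0,0,0],"fingers":-1},{"dp":[-0.062,0.0306,0],"delta_rot":[0,0,0],"fingers":-1},{"dp":[-0.062,0.0306,0],"delta_rot":[0,0,0],"fingers":-1},{"dp":[-0.062,0.0306,0],"delta_rot":[0,0,0],"fingers":-1},{"dp":[-0.062,0.0306,0],"delta_rot":[0,0,0],"fingers":-1},{"dp":[-0.062,0.0306,0],"delta_rot":[0,0,0],"fingers":-1},{"dp":[-0.062,0.0306,0],"delta_rot":[0,0,0],"fingers":-1},{"dp":[-0.062,0.0306,0],"delta_rot":[0,0,0],"fingers":-1},{"dp":[-0.062,0.0306,0],"delta_rot":[0,0,0],"fingers":-1},{"dp":[0,0,0],"delta_rot":[0,0,0],"fingers":-1}]' | head -3
python3 - <<'E'
from h import *
go(np.array([.519,-.188,.24]))
p,d,m=snap('wrist','w1.png')
print(m)
E
```

```text
t: 2.1
tcp_pos: [0.3698, 0.1974, 0.3039]
tool_rot: [0.736, 0.677, 0.0, 0.0]
t: 3.1
tcp_pos: [0.5111, -0.1616, 0.3042]
tool_rot: [0.737, 0.675, 0.0, 0.004]
t 3.1 tcp [ 0.5111 -0.1616  0.3042] F [ 1.1 -0.5 -0.1] gap -0.0 grip 0.0
drot [ 0.0009  0.0007 -0.0001] q [-0.51  0.41  1.66 -0.    1.07 -0.43]
  dp [-0.0513  0.0204  0.1284]
{'fx': 325.19226210127806, 'fy': 325.19226210127806, 'cx': 278.6527396993183, 'cy': 212.82347646660384, 'origin': array([ 0.51753053, -0.08998023,  0.37437536]), 'attitude': array([-0.14463087,  0.00376564, -0.04426172,  0.98848805])}
```

View pics/w1.png

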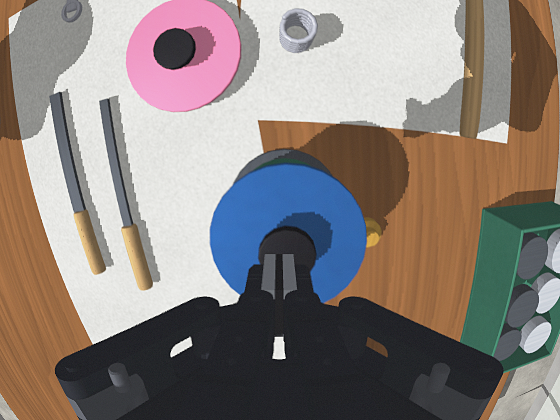

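The wrist view shows the lid at (287,235), with its black knob at (287,245) and the closed fingers just short of it. The cap is clear at (373,233).

```bash
python3 -m crank '[{"dp":[-0.0257,0.0102,0.0],"delta_rot":[0.0005,0.0003,0],"fingers":-1},{"dp":[-0.0257,0.0102,0.0],"delta_rot":[0.0004,0.0003,0],"fingers":-1},{"dp":[0,0,0.043],"delta_rot":[0,0,0],"fingers":-1},{"dp":[0,0,0.043],"delta_rot":[0,0,0],"fingers":-1},{"dp":[0,0,0.043],"delta_rot":[0,0,0],"fingers":-1},{"dp":[0,0,0],"delta_rot":[0,0,0],"fingers":-1},{"dp":[0,0,0],"delta_rot":[0,0,0],"fingers":-1}]' | head -3
python3 - <<'E'
from h import *
p,d,m=snap('wrist')
go(np.array([.519,-.188,.22]))
hsv=cv2.cvtColor(p,cv2.COLOR_RGB2HSV);k=cv2.inRange(hsv,(100,120,40),(125,255,255));k[:, 470:]=0
c=max(cv2.findContours(k,0,1)[0],key=cv2.contourArea)[:,0]
c=c[c[:,1]<np.percentile(c[:,1],60)] 
P=np.array([onz(m,u,v,.127,True)[:2] for u,v in c])
A=np.c_[2*P,np.ones(len(P))];s=np.linalg.lstsq(A,(P**2).sum(1),rcond=None)[0];print('circle',s[:2],np.sqrt(s[2]+s[0]**2+s[1]**2))
E
```

```text
t: 3.73
tcp_pos: [0.5151, -0.1811, 0.2387]
tool_rot: [0.736, 0.676, -0.001, -0.005]
t 3.78 tcp [ 0.5159 -0.1815  0.2398] F [0.5 0.4 0.4] gap 0.002 grip 0.0
drot [-0.0009 -0.0006  0.0003] q [-0.54  0.51  1.69  0.    0.95 -0.46]
  dp [-0.0123  0.0073  0.0396]
circle [ 0.52012721 -0.17067344] 0.04900286679424524
```

```bash
python3 -m crank '[{"dp":[-0.0123,0.0073,0],"delta_rot":[-0.0009,-0.0006,0],"fingers":-1},{"dp":[0,0,0.01],"delta_rot":[0,0,0],"fingers":-1},{"dp":[0,0,0.01],"delta_rot":[0,0,0],"fingers":-1},{"dp":[0,0,0.004],"delta_rot":[0,0,0],"fingers":-1},{"dp":[0,0,0],"delta_rot":[0,0,0],"fingers":-1},{"dp":[0,0,0],"delta_rot":[0,0,0],"fingers":-1}]' 
python3 -m crank '[{"dp":[0,0,0.006],"delta_rot":[0,0,0],"fingers":-1},{"dp":[0,0,0.006],"delta_rot":[0,0,0],"fingers":-1},{"dp":[0,0,0],"delta_rot":[0,0,0],"fingers":-1},{"dp":[0,0,0],"delta_rot":[0,0,0],"fingers":-1}]' 
python3 -c "
from h import *
go(np.array([.519,-.188,.219]))"
```

```text
t: 4.28
tcp_pos: [0.5185, -0.1878, 0.2272]
tool_rot: [0.737, 0.676, -0.0, -0.0]
force: [-0.1, 0.9, 0.2]
finger_gap: 0.004
gripper_force: 0.0
t: 4.62
tcp_pos: [0.5199, -0.1881, 0.2222]
tool_rot: [0.737, 0.676, 0.001, 0.002]
force: [2.0, 1.3, 3.8]
finger_gap: -0.001
gripper_force: 1.9
t 4.62 tcp [ 0.5199 -0.1881  0.2222] F [2.  1.3 3.8] gap -0.001 grip 1.9
drot [0.0006 0.0001 0.0001] q [-0.55  0.54  1.69  0.    0.9  -0.46]
  dp [ 0.0001 -0.0018  0.0064]
```

```bash
python3 -m crank '[{"dp":[0,0,0.004],"delta_rot":[0,0,0],"fingers":-1},{"dp":[0,0,0.004],"delta_rot":[0,0,0],"fingers":-1},{"dp":[0,0,0],"delta_rot":[0,0,0],"fingers":-1},{"dp":[0,0,0],"delta_rot":[0,0,0],"fingers":-1}]' 
python3 -m crank '[{"dp":[0,0,0.004],"delta_rot":[0,0,0],"fingers":-1},{"dp":[0,0,0],"delta_rot":[0,0,0],"fingers":-1},{"dp":[0,0,0],"delta_rot":[0,0,0],"fingers":-1}]' 
```

```text
t: 4.95
tcp_pos: [0.5201, -0.1881, 0.2187]
tool_rot: [0.737, 0.676, 0.001, 0.002]
force: [2.8, 2.7, 7.1]
finger_gap: 0.0
gripper_force: 3.6
t: 5.2
tcp_pos: [0.5201, -0.188, 0.2186]
tool_rot: [0.737, 0.676, 0.001, 0.002]
force: [-1.0, 3.5, 18.9]
finger_gap: 0.001
gripper_force: 9.6
```

```bash
python3 -m crank '[{"dp":[0,0,0.001],"delta_rot":[0,0,0],"fingers":-1},{"dp":[0,0,0],"delta_rot":[0,0,0],"fingers":-1},{"dp":[0,0,0],"delta_rot":[0,0,0],"fingers":-1}]' 
python3 -m crank '[{"dp":[0,0,-0.03],"delta_rot":[0,0,0],"fingers":-1},{"dp":[0,0,-0.06],"delta_rot":[0,0,0],"fingers":-1},{"dp":[0,0,-0.08],"delta_rot":[0,0,0],"fingers":-1},{"dp":[0.08,0,0],"delta_rot":[0,0,0],"fingers":-1},{"dp":[0.08,0,0],"delta_rot":[0,0,0],"fingers":-1},{"dp":[0.08,0,0],"delta_rot":[0,0,0],"fingers":-1},{"dp":[0.08,0,0],"delta_rot":[0,0,0],"fingers":-1},{"dp":[0,0,0],"delta_rot":[0,0,0],"fingers":-1},{"dp":[0,0,0],"delta_rot":[0,0,0],"fingers":-1}]' | head -3
python3 - <<'E'
from h import *
for n,(x0,y0,x1,y1) in (('scene',(170,210,232,262)),('side',(270,145,325,195))):
    p,d,m=snap(n,n+'2.png');C=cloud(d,m);H,S,V=cv2.split(cv2.cvtColor(p,cv2.COLOR_RGB2HSV))
    b=np.zeros(d.shape,bool);b[y0:y1,x0:x1]=1
    T=C[b&(H>100)&(H<125)&(S>120)&(C[...,2]>.11)];T=T[T[:,2]>np.median(T[:,2])-.005]
    print(len(T),np.median(T,0),np.linalg.lstsq(np.c_[T[:,:2]-T[:,:2].mean(0),np.ones(len(T))],T[:,2],rcond=None)[0].round(4))
    b[:]=0;b[240:310,240:290]=1
    if n=='side':
        T=C[b&((H<8)|(H>172))&(S>130)&(C[...,2]>.08)];print('red top',T[np.argsort(-T[:,2])[:8]].round(3),'local',((T[np.argsort(-T[:,2])[:8]]-O)@np.stack([XC,YC],1)).round(3))
        cv2.imwrite('pics/side2c.png',cv2.resize(p[120:340,200:340,::-1],None,fx=2.7,fy=2.7))
go(loc(-.035,-.012,.30),loc(-.035,-.012,.112+.073))
E
```

```text
t: 5.45
tcp_pos: [0.5201, -0.188, 0.2186]
tool_rot: [0.737, 0.676, 0.001, 0.002]
force: [-1.5, 3.2, 22.0]
finger_gap: -0.002
gripper_force: 11.0
t: 6.2
tcp_pos: [0.5317, -0.0264, 0.2995]
tool_rot: [0.735, 0.678, -0.001, -0.0]
1278 [ 0.52564988 -0.20527355  0.11922572] [ 0.7805 -0.3316  0.123 ]
500 [ 0.49545248 -0.16594292  0.12095346] [-0.2381  0.7637  0.1283]
red top [[0.441 0.749 0.983]
 [0.441 0.749 0.983]
 [0.441 0.749 0.983]
 [0.527 0.228 0.138]
 [0.515 0.228 0.137]
 [0.53  0.228 0.137]
 [0.522 0.229 0.137]
 [0.529 0.23  0.137]] local [[-0.164  0.532]
 [-0.164  0.532]
 [-0.164  0.532]
 [-0.033  0.02 ]
 [-0.045  0.019]
 [-0.03   0.02 ]
 [-0.038  0.021]
 [-0.031  0.023]]
t 6.3 tcp [ 0.5323 -0.0289  0.2996] F [-0.2 -0.2  0.1] gap 0.003 grip 0.0
drot [-0.0001  0.0001  0.0002] q [-0.26  0.41  1.67 -0.    1.06 -0.18]
  dp [ 0.4465 -0.0595 -0.0009]
  dp [0.   0.   0.23]
```

View pics/side2c.png

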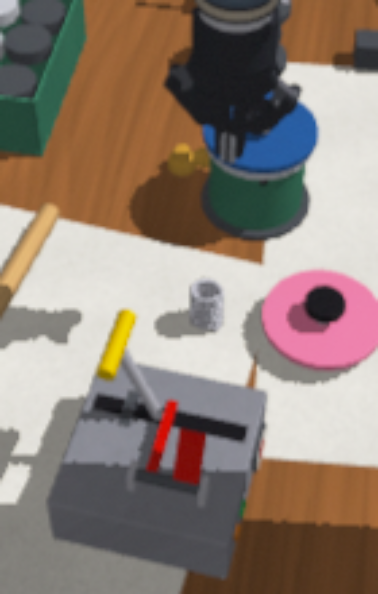

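The side view shows the lid down level on the pot. The catch is still closed, with the tab and bar red, and the spring is undisturbed.

```bash
python3 -m crank '[{"dp":[0.0744,-0.0115,0],"delta_rot":[0,0,0],"fingers":-1},{"dp":[0.0744,-0.0115,0],"delta_rot":[0,0,0],"fingers":-1},{"dp":[0.0744,-0.0115,0],"delta_rot":[0,0,0],"fingers":-1},{"dp":[0.0744,-0.0115,0],"delta_rot":[0,0,0],"fingers":-1},{"dp":[0.0744,-0.0115,0],"delta_rot":[0,0,0],"fingers":-1},{"dp":[0.0744,-0.0115,0],"delta_rot":[0,0,0],"fingers":-1},{"dp":[0,0,0],"delta_rot":[0,0,0],"fingers":-1},{"dp":[0,0,0],"delta_rot":[0,0,0],"fingers":-1}]' | head -3
python3 - <<'E'
from h import *
p,d,m=snap('scene');C=cloud(d,m);H,S,V=cv2.split(cv2.cvtColor(p,cv2.COLOR_RGB2HSV))
b=np.zeros(d.shape,bool);b[210:262,170:232]=1
T=C[b&(d>0)&(H>100)&(H<125)&(S>120)&(C[...,2]>.11)];T=T[abs(T[:,2]-.12)<.012]
print(len(T),np.median(T,0),np.linalg.lstsq(np.c_[T[:,:2]-T[:,:2].mean(0),np.ones(len(T))],T[:,2],rcond=None)[0].round(4))
go(loc(-.038,-.012,.30),loc(-.038,-.012,.112+.073))
E
```

```text
t: 6.97
tcp_pos: [0.5176, 0.197, 0.2995]
tool_rot: [0.736, 0.677, -0.0, 0.0]
1346 [ 0.52339591 -0.20512674  0.11933108] [ 0.0013 -0.0006  0.1193]
t 7.02 tcp [0.5177 0.1958 0.2995] F [ 0.7 -0.7  0.8] gap -0.001 grip 0.0
drot [-0.      0.0002  0.0001] q [ 0.16  0.44  1.62 -0.    1.09  0.25]
  dp [ 0.0013  0.0026 -0.001 ]
  dp [0.   0.   0.23]
```

Lid level at 119.3 mm, so it is home. Next, down beside the tab and push to +y.

```bash
python3 -m crank '[{"dp":[0,0,0.06],"delta_rot":[0,0,0],"fingers":-1},{"dp":[0,0,0.06],"delta_rot":[0,0,0],"fingers":-1},{"dp":[0,0,0.06],"delta_rot":[0,0,0],"fingers":-1},{"dp":[0,0,0.03],"delta_rot":[0,0,0],"fingers":-1},{"dp":[0,0,0.02],"delta_rot":[0,0,0],"fingers":-1},{"dp":[0,0,0],"delta_rot":[0,0,0],"fingers":-1},{"dp":[0,0,0],"delta_rot":[0,0,0],"fingers":-1}]' 
python3 -m crank '[{"dp":[0.014,0,0],"delta_rot":[0,0,0],"fingers":-1},{"dp":[0.014,0,0],"delta_rot":[0,0,0],"fingers":-1},{"dp":[0.014,0,0],"delta_rot":[0,0,0],"fingers":-1},{"dp":[0.014,0,0],"delta_rot":[0,0,0],"fingers":-1},{"dp":[0,0,0],"delta_rot":[0,0,0],"fingers":-1},{"dp":[0,0,0],"delta_rot":[0,0,0],"fingers":-1}]' 
python3 -c "
from h import *
go(loc(-.038,.058,.185))"
```

```text
t: 7.6
tcp_pos: [0.518, 0.1954, 0.1849]
tool_rot: [0.738, 0.675, -0.0, 0.0]
force: [-0.2, 0.5, 1.0]
finger_gap: 0.003
gripper_force: 0.0
t: 8.1
tcp_pos: [0.5197, 0.2258, 0.1852]
tool_rot: [0.736, 0.676, 0.001, 0.0]
force: [-0.2, -0.8, -0.4]
finger_gap: 0.001
gripper_force: 0.0
t 8.1 tcp [0.5197 0.2258 0.1852] F [-0.2 -0.8 -0.4] gap 0.001 grip 0.0
drot [ 0.0001 -0.0001  0.0004] q [0.21 0.61 1.68 0.   0.84 0.3 ]
  dp [0.0813 0.0039 0.0004]
```

```bash
python3 -m crank '[{"dp":[0.014,0,0],"delta_rot":[0,0,0],"fingers":-1},{"dp":[0.014,0,0],"delta_rot":[0,0,0],"fingers":-1},{"dp":[0.014,0,0],"delta_rot":[0,0,0],"fingers":-1},{"dp":[0.014,0,0],"delta_rot":[0,0,0],"fingers":-1},{"dp":[0.01,0,0],"delta_rot":[0,0,0],"fingers":-1},{"dp":[0,0,0],"delta_rot":[0,0,0],"fingers":-1},{"dp":[0,0,0],"delta_rot":[0,0,0],"fingers":-1}]' | head -4
python3 -m crank '[{"dp":[0.008,0,0],"delta_rot":[0,0,0],"fingers":-1},{"dp":[0.008,0,0],"delta_rot":[0,0,0],"fingers":-1},{"dp":[0,0,0],"delta_rot":[0,0,0],"fingers":-1},{"dp":[0,0,0],"delta_rot":[0,0,0],"fingers":-1}]' |head -4
python3 -c "
from h import *
go(loc(-.038,.058,.185))"
```

```text
t: 8.68
tcp_pos: [0.5227, 0.2584, 0.1848]
tool_rot: [0.737, 0.676, 0.001, -0.0]
force: [0.0, 0.4, 0.1]
t: 9.02
tcp_pos: [0.5232, 0.2652, 0.1848]
tool_rot: [0.737, 0.676, -0.0, 0.0]
force: [-0.3, -4.0, 0.8]
t 9.02 tcp [0.5232 0.2652 0.1848] F [-0.3 -4.   0.8] gap 0.002 grip 1.6
drot [-0.      0.0002  0.0002] q [ 0.28  0.63  1.63 -0.    0.88  0.37]
  dp [ 0.0021  0.0038 -0.0003]
```

```bash
python3 -m crank '[{"dp":[0.006,0,0],"delta_rot":[0,0,0],"fingers":-1},{"dp":[0,0,0],"delta_rot":[0,0,0],"fingers":-1},{"dp":[0,0,0],"delta_rot":[0,0,0],"fingers":-1}]' | head -4
python3 -m crank '[{"dp":[0.004,0,0],"delta_rot":[0,0,0],"fingers":-1},{"dp":[0,0,0],"delta_rot":[0,0,0],"fingers":-1},{"dp":[0,0,0],"delta_rot":[0,0,0],"fingers":-1}]' |head -4
python3 - <<'E'
from h import *
p,d,m=snap('wrist','w2.png')
E
```

```text
t: 9.27
tcp_pos: [0.5233, 0.266, 0.1848]
tool_rot: [0.736, 0.676, -0.002, 0.001]
force: [-0.7, -11.2, 2.5]
t: 9.52
tcp_pos: [0.5235, 0.2664, 0.1847]
tool_rot: [0.736, 0.677, -0.004, 0.002]
force: [0.6, -16.2, 3.6]
```

View pics/w2.png

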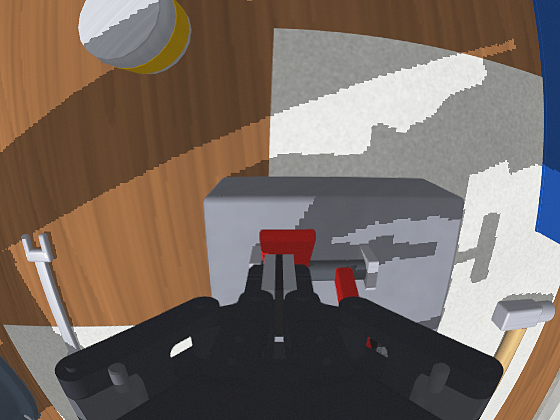

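The wrist view shows the red tab tipped fully over at (288,243) and the catch bar raised at (345,285). It stalled hard at 16 N, so it is at its stop. Backing off and going up.

```bash
cat >> h.py <<'E'
def lev(phi,r):
    global RT
    RT=np.stack([YC,XC*np.cos(phi)-np.array([0,0,np.sin(phi)]),-XC*np.sin(phi)-np.array([0,0,np.cos(phi)])],1)
    return loc(r*np.sin(phi),-.03,.04+r*np.cos(phi))
def go2(phi,r,R0=False):
    t=lev(phi,r);s=manip.sense();r_=R.from_quat(s['tool_rot']);e=t-s['tcp_pos']
    print('t',round(s['t'],2),s['tcp_pos'].round(4),'drot',((r_.inv()*R.from_matrix(RT)).as_rotvec()/(2*np.pi)).round(4),'dp(current axes)',(r_.inv().apply(e)/.5).round(4),'F',s['force'].round(1),'grip',s['gripper_force'],s['finger_gap'])
E
python3 -m crank '[{"dp":[-0.016,0,0],"delta_rot":[0,0,0],"fingers":-1},{"dp":[0,0,-0.04],"delta_rot":[0,0,0],"fingers":-1},{"dp":[0,0,-0.07],"delta_rot":[0,0,0],"fingers":-1},{"dp":[0,0,-0.07],"delta_rot":[0,0,0],"fingers":-1},{"dp":[0,0,-0.07],"delta_rot":[0,0,0],"fingers":-1},{"dp":[0,0,0],"delta_rot":[0,0,0],"fingers":-1},{"dp":[0,0,0],"delta_rot":[0,0,0],"fingers":1}]' |head -4
python3 -c "
from h import *
go2(.35,.274)"
```

```text
t: 10.15
tcp_pos: [0.5242, 0.2635, 0.3127]
tool_rot: [0.737, 0.676, 0.004, 0.001]
force: [-0.3, 0.4, -0.9]
t 10.15 [0.5242 0.2635 0.3127] drot [ 0.0567 -0.0006  0.0002] dp(current axes) [-0.1711  0.2651  0.0316] F [-0.3  0.4 -0.9] grip 0.0 0.12799654212684547
```

```bash
python3 -m crank '[{"dp":[-0.0285,0.0442,0.003],"delta_rot":[0,0,0],"fingers":1},{"dp":[-0.0285,0.0442,0.003],"delta_rot":[0,0,0],"fingers":1},{"dp":[-0.0285,0.0442,0.003],"delta_rot":[0,0,0],"fingers":1},{"dp":[-0.0285,0.0442,0.003],"delta_rot":[0,0,0],"fingers":1},{"dp":[-0.0285,0.0442,0.003],"delta_rot":[0,0,0],"fingers":1},{"dp":[-0.0285,0.0442,0.003],"delta_rot":[0,0,0],"fingers":1},{"dp":[0,0,0],"delta_rot":[0.014,0,0],"fingers":1},{"dp":[0,0,0],"delta_rot":[0.014,0,0],"fingers":1},{"dp":[0,0,0],"delta_rot":[0.014,0,0],"fingers":1},{"dp":[0,0,0],"delta_rot":[0.0137,0,0],"fingers":1},{"dp":[0,0,0],"delta_rot":[0,0,0],"fingers":1},{"dp":[0,0,0],"delta_rot":[0,0,0],"fingers":1}]' |head -4
python3 - <<'E'
from h import *
go2(.35,.274);go2(.35,.194)
p,d,m=snap('scene');C=cloud(d,m);H,S,V=cv2.split(cv2.cvtColor(p,cv2.COLOR_RGB2HSV))
b=np.zeros(d.shape,bool);b[150:190,320:360]=1;k=b&(d>0)&(H>20)&(H<35)&(S>120)&(C[...,2]>.1);print('bar px',k.sum(),np.median(C[k],0) if k.any() else 0)
p,d,m=snap('wrist','w3.png')
E
```

```text
t: 11.15
tcp_pos: [0.6477, 0.166, 0.2982]
tool_rot: [0.726, 0.665, -0.118, -0.129]
force: [-0.7, -0.6, 0.2]
t 11.15 [0.6477 0.166  0.2982] drot [-0.0003  0.      0.0001] dp(current axes) [0.0021 0.0028 0.0006] F [-0.7 -0.6  0.2] grip 0.0 1.0004305010901233
t 11.15 [0.6477 0.166  0.2982] drot [-0.0003  0.      0.0001] dp(current axes) [0.0021 0.0031 0.1606] F [-0.7 -0.6  0.2] grip 0.0 1.0004305010901233
bar px 178 [0.60648031 0.16775904 0.17649637]
```

View pics/w3.png

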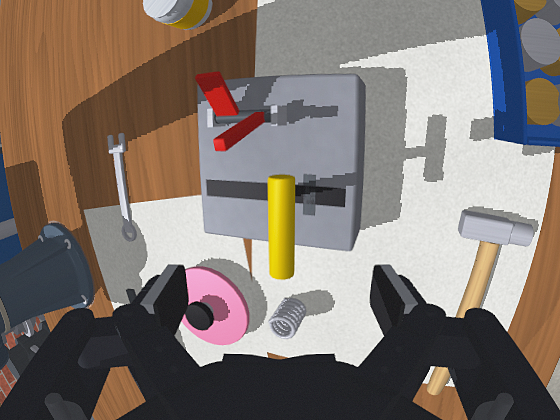

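The wrist view shows the yellow bar upright at (281,228), centred between the open fingers at (165,300) and (395,300). The catch is open, with its tab at (215,92) and its bar raised at (240,130). Descending.

```bash
python3 -m crank '[{"dp":[0.002,0.003,0.03],"delta_rot":[0,0,0],"fingers":1},{"dp":[0,0,0.04],"delta_rot":[0,0,0],"fingers":1},{"dp":[0,0,0.04],"delta_rot":[0,0,0],"fingers":1},{"dp":[0,0,0.03],"delta_rot":[0,0,0],"fingers":1},{"dp":[0,0,0.02],"delta_rot":[0,0,0],"fingers":1},{"dp":[0,0,0],"delta_rot":[0,0,0],"fingers":1},{"dp":[0,0,0],"delta_rot":[0,0,0],"fingers":1}]' |head -4
python3 -m crank '[{"dp":[0,0,0],"delta_rot":[0,0,0],"fingers":-1},{"dp":[0,0,0],"delta_rot":[0,0,0],"fingers":-1},{"dp":[0,0,0],"delta_rot":[0,0,0],"fingers":-1},{"dp":[0,0,0],"delta_rot":[0,0,0],"fingers":-1},{"dp":[0,0,0],"delta_rot":[0,0,0],"fingers":-1},{"dp":[0,0,0],"delta_rot":[0,0,0],"fingers":-1},{"dp":[0,0,0],"delta_rot":[0,0,0],"fingers":-1},{"dp":[0,0,0],"delta_rot":[0,0,0],"fingers":-1},{"dp":[0,0,0],"delta_rot":[0,0,0],"fingers":-1}]' 60
python3 -c "
from h import *
go2(.35,.194)"
```

```text
t: 11.83
tcp_pos: [0.6216, 0.1694, 0.2255]
tool_rot: [0.726, 0.666, -0.118, -0.128]
force: [-0.5, 0.7, 0.2]
t: 12.58
tcp_pos: [0.6223, 0.1691, 0.2256]
tool_rot: [0.726, 0.666, -0.117, -0.128]
force: [0.9, -0.4, 2.2]
finger_gap: 0.187
gripper_force: 58.5
t 12.58 [0.6223 0.1691 0.2256] drot [0.0002 0.     0.0001] dp(current axes) [0.0003 0.0011 0.0067] F [ 0.9 -0.4  2.2] grip 58.52315962314606 0.18667615528337472
```

```bash
python3 -m crank '[{"dp":[0,-0.014,0.00025],"delta_rot":[-0.00564,0,0],"fingers":-1},{"dp":[0,-0.014,0.00025],"delta_rot":[-0.00564,0,0],"fingers":-1},{"dp":[0,-0.014,0.00025],"delta_rot":[-0.00564,0,0],"fingers":-1},{"dp":[0,-0.014,0.00025],"delta_rot":[-0.00564,0,0],"fingers":-1},{"dp":[0,-0.014,0.00025],"delta_rot":[-0.00564,0,0],"fingers":-1},{"dp":[0,-0.014,0.00025],"delta_rot":[-0.00564,0,0],"fingers":-1},{"dp":[0,-0.014,0.00025],"delta_rot":[-0.00564,0,0],"fingers":-1},{"dp":[0,-0.014,0.00025],"delta_rot":[-0.00564,0,0],"fingers":-1},{"dp":[0,-0.014,0.00025],"delta_rot":[-0.00564,0,0],"fingers":-1},{"dp":[0,-0.014,0.00025],"delta_rot":[-0.00564,0,0],"fingers":-1},{"dp":[0,0,0],"delta_rot":[0,0,0],"fingers":-1},{"dp":[0,0,0],"delta_rot":[0,0,0],"fingers":-1}]' 
python3 -c "
from h import *
go2(.35-.354,.197);go2(-.5,.197)"
```

```text
t: 13.58
tcp_pos: [0.5543, 0.1748, 0.2376]
tool_rot: [0.737, 0.676, 0.002, 0.002]
force: [3.5, -1.5, 0.9]
finger_gap: 0.186
gripper_force: 59.3
t 13.58 [0.5543 0.1748 0.2376] drot [0.0004 0.0001 0.0002] dp(current axes) [0.0008 0.0005 0.0012] F [ 3.5 -1.5  0.9] grip 59.29317891597748 0.18614368976216789
t 13.58 [0.5543 0.1748 0.2376] drot [-0.0786  0.      0.0002] dp(current axes) [ 0.0011 -0.1872  0.0482] F [ 3.5 -1.5  0.9] grip 59.29317891597748 0.18614368976216789
```

```bash
python3 -m crank '[{"dp":[0,-0.014,0.00025],"delta_rot":[-0.00564,0,0],"fingers":-1},{"dp":[0,-0.014,0.00025],"delta_rot":[-0.00564,0,0],"fingers":-1},{"dp":[0,-0.014,0.00025],"delta_rot":[-0.00564,0,0],"fingers":-1},{"dp":[0,-0.014,0.00025],"delta_rot":[-0.00564,0,0],"fingers":-1},{"dp":[0,-0.014,0.00025],"delta_rot":[-0.00564,0,0],"fingers":-1},{"dp":[0,-0.014,0.00025],"delta_rot":[-0.00564,0,0],"fingers":-1},{"dp":[0,-0.014,0.00025],"delta_rot":[-0.00564,0,0],"fingers":-1},{"dp":[0,-0.014,0.00025],"delta_rot":[-0.00564,0,0],"fingers":-1},{"dp":[0,-0.014,0.00025],"delta_rot":[-0.00564,0,0],"fingers":-1},{"dp":[0,-0.014,0.00025],"delta_rot":[-0.00564,0,0],"fingers":-1},{"dp":[0,-0.014,0.00025],"delta_rot":[-0.00564,0,0],"fingers":-1},{"dp":[0,-0.014,0.00025],"delta_rot":[-0.00564,0,0],"fingers":-1}]' | head -4
python3 -m crank '[{"dp":[0,-0.014,0.00025],"delta_rot":[-0.00564,0,0],"fingers":-1},{"dp":[0,-0.014,0.00025],"delta_rot":[-0.00564,0,0],"fingers":-1},{"dp":[0,0,0],"delta_rot":[0,0,0],"fingers":-1},{"dp":[0,0,0],"delta_rot":[0,0,0],"fingers":-1},{"dp":[0,0,0],"delta_rot":[0,0,0],"fingers":-1}]' 
python3 -c "
from h import *
go2(-.5,.197)"
```

```text
t: 14.58
tcp_pos: [0.4741, 0.1817, 0.2201]
tool_rot: [0.72, 0.66, 0.145, 0.159]
force: [2.7, -11.5, 4.5]
t: 15.0
tcp_pos: [0.4651, 0.1823, 0.2157]
tool_rot: [0.716, 0.655, 0.162, 0.18]
force: [-0.2, 0.2, 8.8]
finger_gap: 0.191
gripper_force: 60.2
t 15.0 [0.4651 0.1823 0.2157] drot [-0.0018  0.0006 -0.    ] dp(current axes) [ 0.0013 -0.0095  0.0013] F [-0.2  0.2  8.8] grip 60.19950270652771 0.19118160956658634
```

```bash
python3 -m crank '[{"dp":[0,-0.01,0],"delta_rot":[-0.0018,0,0],"fingers":-1},{"dp":[0,0,0],"delta_rot":[0,0,0],"fingers":-1},{"dp":[0,0,0],"delta_rot":[0,0,0],"fingers":-1}]' |head -4
python3 -m crank '[{"dp":[0,-0.008,0],"delta_rot":[0,0,0],"fingers":-1},{"dp":[0,0,0],"delta_rot":[0,0,0],"fingers":-1},{"dp":[0,0,0],"delta_rot":[0,0,0],"fingers":-1}]' |head -4
python3 - <<'E'
from h import *
go2(-.5,.197)
for n in ('side',):
    p,d,m=snap(n);cv2.imwrite('pics/s3.png',cv2.resize(p[120:340,180:380,::-1],None,fx=2.7,fy=2.7))
    C=cloud(d,m);H,S,V=cv2.split(cv2.cvtColor(p,cv2.COLOR_RGB2HSV));k=(d>0)&(H>20)&(H<35)&(S>120)&(C[...,2]>.14)&(abs(C[...,0]-.5)<.1)&(abs(C[...,1]-.18)<.08)
    print(k.sum(),((C[k]-O)@np.stack([XC,YC,[0,0,1]],1)).mean(0) if k.any() else 0)
E
```

```text
t: 15.25
tcp_pos: [0.4612, 0.1827, 0.2137]
tool_rot: [0.715, 0.654, 0.166, 0.184]
force: [-0.1, -0.5, 10.4]
t: 15.5
tcp_pos: [0.4601, 0.1828, 0.213]
tool_rot: [0.714, 0.653, 0.168, 0.186]
force: [3.1, -3.3, 12.5]
t 15.5 [0.4601 0.1828 0.213 ] drot [ 0.0009  0.0006 -0.0001] dp(current axes) [0.0012 0.0018 0.0013] F [ 3.1 -3.3 12.5] grip 60.36230385303497 0.1875728553355598
115 [-0.06871682 -0.01215883  0.16896709]
```

View pics/s3.png

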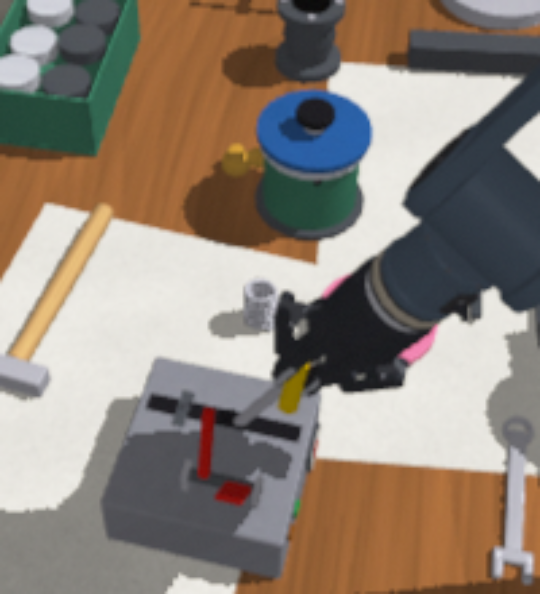

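The side view shows the fingers holding the yellow bar at (293,388), with the lever pulled to the gauge side. The catch is open, the lid level, and the spring and cap are in place. I'll press slightly more to confirm the stop.

```bash
python3 -m crank '[{"dp":[0,-0.008,0],"delta_rot":[0,0,0],"fingers":-1},{"dp":[0,0,0],"delta_rot":[0,0,0],"fingers":-1},{"dp":[0,0,0],"delta_rot":[0,0,0],"fingers":-1}]' |head -4
python3 -m crank '[{"dp":[0,-0.006,0],"delta_rot":[0,0,0],"fingers":-1},{"dp":[0,0,0],"delta_rot":[0,0,0],"fingers":-1},{"dp":[0,0,0],"delta_rot":[0,0,0],"fingers":-1},{"dp":[0,0,0],"delta_rot":[0,0,0],"fingers":-1}]' 
python3 -c "
from h import *
go2(-.5,.197)"
```

```text
t: 15.8
tcp_pos: [0.4597, 0.1829, 0.2128]
tool_rot: [0.714, 0.653, 0.17, 0.188]
force: [9.0, -6.6, 16.4]
t: 16.13
tcp_pos: [0.4594, 0.183, 0.2126]
tool_rot: [0.714, 0.652, 0.171, 0.189]
force: [12.5, -6.6, 20.7]
finger_gap: 0.19
gripper_force: 60.7
t 16.13 [0.4594 0.183  0.2126] drot [ 0.0025  0.0007 -0.0004] dp(current axes) [0.001  0.0035 0.0013] F [12.5 -6.6 20.7] grip 60.65219521522522 0.18983618358071444
```

The lever is at its hard stop: 21 N tangential with no further motion, and the bar is still gripped. Handing in.

```bash
python3 -c "
from station import manip
print(manip.sign_off())"
```

```text
the job is handed in; nothing more can be done
None
```

The lid is seated level on the rim, the catch is fully open, and the lever is held at its stop by the crossbar; I handed the job in at 16.1 s, with no sign in the camera views that the spring or cap moved (casting and tin not checked closely).

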